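# Fit a castor wheel to an upturned dolly

## Robot

A 6-joint arm with a two-finger parallel gripper is mounted at the origin on the work surface. World frame = base frame: x ahead of the robot, y to its left, z up, the work surface at z = 0. Lengths are in m, angles in degrees, forces in N, time in s.
With the tool pointing down it reaches from about 0.25 to 0.725 m from the base axis. Payload 9.7 kg.
Tool frame: the origin (TCP) lies on the centre line of the jaws, within the pads' length; the fingertips stand 17 mm ahead of it and the grasp point (between the pads) lies 2 mm behind it (bot.tip_extent is the distance from the TCP to the fingertips, in m); z points along the fingers, y is the line along which they close (so a half turn about z gives the same grasp; the last joint's range is limited). The gripper opens to 85 mm and grips with 20 to 120 N. Pads are 22 mm wide; open, the fingers measure 114 mm over their backs; the gripper's body (76 mm by 85 mm) begins 54 mm behind the grasp point. The pads swing forward as they close: fully open they stand 13 mm farther back than shut.
Start: joints at [-72.021, 4.979, 10.078, 95.1, 0, 90], TCP at [0.17, -0.523, 0.248] pointing down, gripper open.
Joint ranges: [-179.16, 179.16], [-48.56, 103.87], [-65.8, 70.77], [-126.05, 130.52], [-82.76, 87.17], [-180, 180]. Speed limits (degrees/s): [127.2, 127.2, 147.25, 180, 180, 180].

## Interface

Orientations are given as [roll, pitch, yaw] about the fixed x, y, z axes, in that order (R = Rz(yaw) Ry(pitch) Rx(roll)).
In Python, from workcell import bot gives the robot as it stands.
- The arm moves only by the tool carry_out, never from a script. Its argument "moves" is text: rows parted by semicolons, each of 7 numbers parted by spaces: the shift along the tool's x, y, z in mm, then the turn, a rotation vector about the tool's x, y, z in degrees, then the finger opening in mm, from 0 to 85.4. A call has 1 to 20 rows; each row is the pose to reach, as a shift and turn from the pose commanded when the call began, along the tool's axes at that moment; what a row does not reach only later rows make up. A row lasts 1/10 s, in which the tool goes at most 50 mm and 8.59 degrees, less where a joint would pass 70% of its speed; a pose out of reach is approached as far as the arm can. A call with a gripper value outside its range is refused whole. The fingers move at their own pace and stop on an object; "force" is the grip in N (left out, the last holds). Time passes only in rows, so rows that repeat a pose let the fingers close. It gives the time, the measured TCP pose, the force, the opening and the grip force at its end, in the units of the state.
- bot.get_obs(): the state, without advancing time (a new reading comes with each control period).
- bot.camera(name): name is "scene" or "top" or "wrist"; returns a dict with "img" (420x560x3 uint8, red, green, blue), "mtx" (3x3 intrinsics, pixels), "position" and "orientation" of the camera in the world; the wrist camera has in their place "mount" (4x4, takes a point from camera to tool coordinates, whose origin is the TCP and whose axes are the flange's). Camera axes: x right, y up, looking along -z (the intrinsics and any distortion apply to the point x, -y, -z); pixel columns grow to the right and rows downward; lengths in m; the calibration is good to about 2 mm. The wrist camera is an equidistant fisheye: a pixel r from the principal point sees the ray r / f radians off the axis. A picture is of the moment at which its call begins: read the wrist's pose just before it. There is no depth.
- bot.job_done(): hands the job in; it is judged then, once.
The state is a dict: "time": time; "q": joint angles; "qd": joint speeds; "joint_efforts": joint torques, N m; "ee_pos": TCP position; "tcp_rot": TCP orientation; "wrist_force": force on the tool from outside, world axes, zero at the start; "torque": the same for the moment, N m; "opening": finger opening in m; "grasp_force": force on a finger pad.
Only numpy, scipy, OpenCV 4.12 (cv2) and the standard library are available. Lean on these libraries where they do the work, as an engineer would, in place of code of your own. Each camera call takes 0.05 s, during which the arm holds its last target. There are 200 camera calls.

## Task

One castor of the upturned dolly has lost its wheel. Take the loose wheel from its stand, set it between the two legs of the empty fork so that it sits in the grey saddle, then thread the red-handled axle pin from the outer side of the dolly through leg, wheel and leg until its collar is fully home against the outer leg, and let go. Leave the oil bottle, the spanner and the screw bin where they are.

Things in the scene. Friction and masses are not known exactly. Their poses are not given: they have to be found in the camera images.
- dolly: Upturned plywood dolly, fixed: board 360 x 345 x 18 mm flat on the table. Origin: on the table under the empty fork. Three finished castors (orange hubs, tops 168 mm up) are centred 240 mm from the fork along +x, along -y, and along both. +y faces its outer side, away from the other castors: the pin goes in here, moving along -y. Fork foot 95 x 75 mm.
- fork_axle (a point): On the axle line of the empty fork, midway between its legs, 105 mm up; axes as the dolly's, y along the axle. Two upright steel legs, 46 mm wide (x), 5 mm thick, inner faces at y = -22 and +22 mm, tops 16 mm above this point, each with an 18 mm round hole on the axle line. A grey V saddle between them, open above, holds the wheel's centre here within 1 mm (4 mm free play in y).
- near_hole (a point): Centre of the hole on the outer face of the fork's outer leg, 27 mm from fork_axle along +y; same axes. The pin's collar rests against the leg here when home.
- wheel_center (a point): Centre of the loose castor wheel (black tyre, orange disc, steel hub): 125 mm diameter, tyre 32 mm wide, hub 36 mm diameter and 36 mm wide, 20 mm bore right through along its y axis, both sides alike; 0.35 to 0.6 kg. Starts upright, y level. Hold it high up across the 32 mm tyre, so that the fingers stay above the fork's legs.
- wheel_stand: Low wooden stand that the wheel starts in, fixed: base 120 x 70 mm, two side boards up to 38 mm above the table, open above; the wheel's centre is 74.5 mm above the table. Origin: centre of its underside.
- pin_grip (a point): Middle of the axle pin's red handle (22 x 22 mm square, 63 mm long). The pin is straight along its y axis: handle from 32 mm in +y of here to 31 mm in -y, then a dark collar (28 mm diameter, 5 mm thick), then a steel shaft (14 mm diameter, 72 mm long) towards -y, its last 10 mm tapered to 6 mm. 0.13 kg, balances near the collar. Starts level, 45 mm up.
- pin_shoulder (a point): On the pin's axis at the collar's face, where the shaft begins; 36 mm from pin_grip along the pin's -y. The tip is 72 mm further along -y.
- pin_rest: Wooden rest that the pin starts on, fixed: base 60 x 165 x 10 mm, origin on the table under the pin's shoulder, axes as the pin's. Two blocks with notches open above hold the shaft (at y = -50 mm) and the handle's end (y = 57 to 67 mm), tops 48 mm up; the middle of the handle is free and the pin lifts straight up.
- oil_bottle: Blue bottle with a yellow cap, 60 mm diameter, 150 mm high, standing; origin at the centre of its underside. Bystander.
- spanner: Steel spanner 180 mm long lying on the table along its x axis. Bystander.
- screw_bin: Orange open bin 80 x 120 x 55 mm; origin at the centre of its underside. Bystander.
Things that resemble listed ones, but are neither listed nor needed, are in the scene too. What is shaped like the part that bears pin_grip but green or purple is not meant.

How it is judged:
By the outcome, as a careful person would: the job done as asked, in the order asked, and still so for the second after the job is handed in, with the robot touching nothing.
It also fails if it takes over 61 s, if anything falls off the work surface, if the arm or the gripper's body presses on something with over 40 N, if the wrist force passes 120 N, or if a joint passes its speed limit or range.

## Working session

There is one attempt and no reset: what is moved stays moved. The work goes in short steps, Python scripts to look and compute and a tool call to move; the robot and the scene stay as the last step left them, time stands still between calls to the robot, and variables do not carry over. Pictures are saved under pics/ and viewed, at most 10 in all, crops included, and the job is handed in when it is done.

Besides the shell and the picture viewer there is one more tool, called after "Request:" as name(argument=value, ...), one argument or row to a line, values as JSON. carry_out: Moves the arm, as the interface text tells. Its arguments: {"type":"object","properties":{"moves":{"type":"string"},"force":{"type":"number"}},"required":["moves"]}

```bash
ls; mkdir -p pics; python3 - <<'E'
from workcell import bot
import cv2,numpy as np
print(bot.get_obs())
for n in ["scene","top"]:
    c=bot.camera(n); cv2.imwrite(f"pics/{n}0.png",c["img"][:,:,::-1]); print(n,c["mtx"].tolist(),c["position"],c["orientation"],[k for k in c])
c=bot.camera("wrist");print({k:v for k,v in c.items() if k!="img"}); cv2.imwrite("pics/w0.png",c["img"][:,:,::-1])
E
```

```text
pics
{'time': 0.0, 'q': array([-7.20195953e+01,  5.01258938e+00,  1.00339778e+01,  9.50985870e+01,
        7.96651011e-04,  8.99982600e+01]), 'qd': array([ 0.03703168,  0.08409461,  0.05090109, -0.00717817,  0.07283243,
        0.00105219]), 'joint_efforts': array([-1.13256135e-04, -5.20381165e+01,  4.64806831e+01,  1.60742638e-02,
       -3.34529989e-05, -1.52280808e-05]), 'ee_pos': array([ 0.16972216, -0.52294752,  0.24756449]), 'tcp_rot': array([-1.79922801e+02, -7.98994730e-04,  1.79821436e+01]), 'wrist_force': array([-0.42706175, -0.14952627, -0.02411501]), 'torque': array([0.00605091, 0.04488621, 0.02300564]), 'grasp_force': 0.0, 'opening': 0.08529587587928139}
scene [[501.5991846924287, 0.0, 279.12643074077175], [0.0, 501.5991846924287, 222.2606926412688], [0.0, 0.0, 1.0]] [ 1.11036033 -0.15815881  0.90014256] [40.03971987  0.59244358 54.24016438] ['img', 'mtx', 'position', 'orientation']
top [[395.23777785823717, 0.0, 284.3858420284893], [0.0, 395.23777785823717, 211.67808187354754], [0.0, 0.0, 1.0]] [0.3925613  0.22848459 1.10590748] [ 10.48032534  -2.31869024 -89.01637967] ['img', 'mtx', 'position', 'orientation']
{'mtx': array([[325.1922621 ,   0.        , 277.89039129],
       [  0.        , 325.1922621 , 211.35805514],
       [  0.        ,   0.        ,   1.        ]]), 'mount': array([[-3.43939444e-04,  9.62134624e-01,  2.72574480e-01,
         6.88477222e-02],
       [ 9.99999506e-01,  5.85016419e-04, -8.03175993e-04,
         5.47005532e-04],
       [-9.32223978e-04,  2.72574069e-01, -9.62134350e-01,
        -1.25307143e-01],
       [ 0.00000000e+00,  0.00000000e+00,  0.00000000e+00,
         1.00000000e+00]])}
```

View pics/scene0.png

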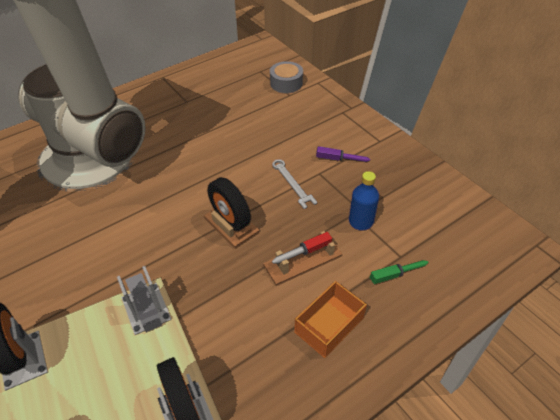

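View pics/top0.png

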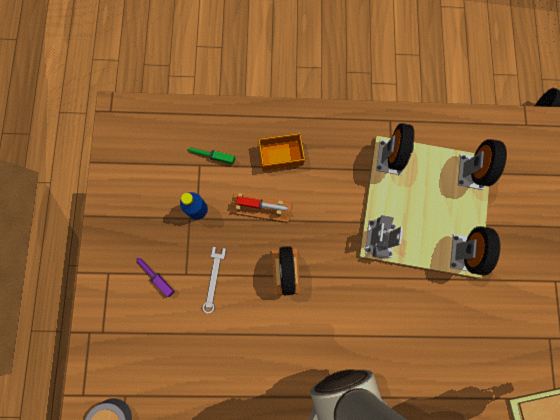

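The scene view shows the loose wheel at (230,205), the red pin on its rest at (305,248), and the empty fork at (143,300). The top view shows the same wheel at (288,270), red pin at (260,205) and fork at (383,237).

The pin candidates in the top view are red (260,205), green (212,156) and purple (155,278). The red one on the rest fits the description. I'll check it in an enlarged crop.

```bash
cat > h.py <<'E'
import numpy as np,cv2
from scipy.spatial.transform import Rotation as R
from workcell import bot
TOPP=None
def look(n,f=None):
    o=bot.get_obs(); c=bot.camera(n); c["o"]=o
    if f: cv2.imwrite(f,c["img"][:,:,::-1])
    return c
def pose(c):
    if "mount" in c:
        T=np.eye(4);T[:3,:3]=R.from_euler("xyz",c["o"]["tcp_rot"],degrees=True).as_matrix();T[:3,3]=c["o"]["ee_pos"]
        T=T@np.array(c["mount"]); return T[:3,:3],T[:3,3]
    return R.from_euler("xyz",c["orientation"],degrees=True).as_matrix(),np.array(c["position"])
def at(c,u,v,z):
    "pixel -> world point at height z"
    M=c["mtx"]; a=np.array([(u-M[0,2])/M[0,0],(v-M[1,2])/M[1,1]])
    if "mount" in c:
        th=np.hypot(*a); d=np.array([*(a/max(th,1e-9)*np.sin(th)),np.cos(th)])
    else: d=np.array([*a,1])
    d=d*[1,-1,-1]; r,p=pose(c); d=r@d
    return p+d*(z-p[2])/d[2]
def px(c,P):
    r,p=pose(c); d=(r.T@(np.array(P)-p))*[1,-1,-1]; M=c["mtx"]
    if "mount" in c:
        th=np.arctan2(np.hypot(d[0],d[1]),d[2]); a=d[:2]/np.hypot(d[0],d[1])*th
    else: a=d[:2]/d[2]
    return a*[M[0,0],M[1,1]]+[M[0,2],M[1,2]]
def crop(c,u0,v0,w,h,s,f):
    i=c["img"][v0:v0+h,u0:u0+w,::-1]; cv2.imwrite(f,cv2.resize(i,None,fx=s,fy=s,interpolation=cv2.INTER_CUBIC))
E
python3 - <<'E'
from h import *
c=look("top"); crop(c,225,115,285,210,2.8,"pics/topc.png")
for u,v,z in [(288,270,.137),(260,204,.045),(383,237,.1)]: print(at(c,u,v,z))
E
```

```text
[0.42871761 0.18107792 0.137     ]
[0.60938786 0.25600078 0.045     ]
[ 0.51916302 -0.06536919  0.1       ]
```

View pics/topc.png

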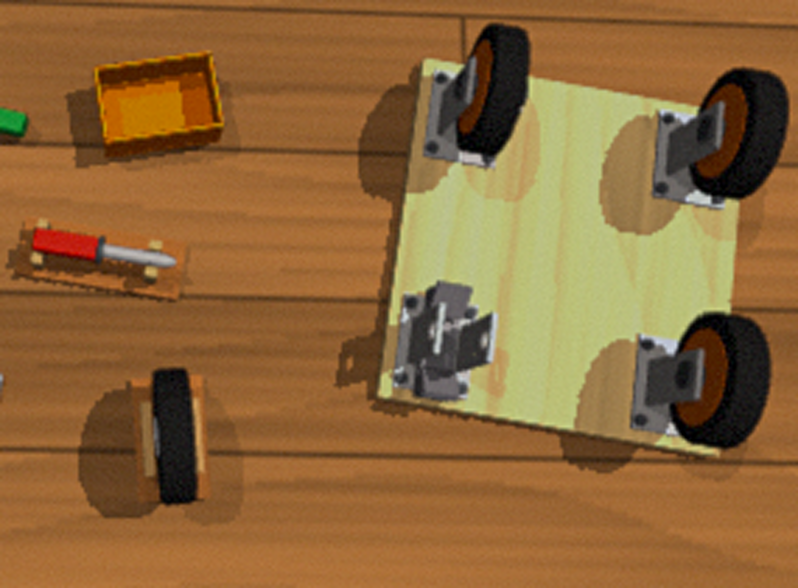

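The crop shows the red pin on its rest, with its handle end at (34,242), collar at (101,248) and tip at (176,261). The wheel is centred at about (175,435). The fork's leg tops are at (439,326) and (492,338).

```bash
python3 - <<'E'
from h import *
c=look("top")
def g(u,v,z): return at(c,225+u/2.8,115+v/2.8,z)
def yaw(d): return np.degrees(np.arctan2(d[1],d[0]))
a,b,d=g(425,60,.018),g(378,400,.018),g(720,455,.018)
print("board",a,b,d,"yaw",yaw(a-b),yaw(b-d)-90, np.linalg.norm(a-b),np.linalg.norm(b-d))
o,i=g(439,326,.121),g(492,338,.121); print("legs",o,i,(o+i)/2,yaw(o-i)-90,np.linalg.norm(o-i))
h,t,k=g(34,242,.045),g(176,261,.045),g(101,248,.045);print("pin",h,t,k,yaw(h-t)-90,np.linalg.norm(h-t)); u=(h-t)/np.linalg.norm(h-t); print("grip",h-u*.032,t+u*.108)
w=[g(155,372,.09),g(188,372,.09),g(160,500,.09),g(197,500,.09)]; print("wheel",yaw(w[0]-w[2]),yaw(w[1]-w[3]))
s=[g(132,380,.02),g(207,378,.02),g(138,502,.02),g(203,498,.02)]; print("stand",sum(s)/4,yaw(s[0]-s[2]),yaw(s[1]-s[3]))
print(g(172,435,.137))
o=bot.get_obs()
E
```

```text
board [ 0.82580725 -0.07941089  0.018     ] [ 0.47008798 -0.02340844  0.018     ] [ 0.42261841 -0.36401312  0.018     ] yaw -8.946890688798929 -7.934121605418554 0.3601006417244469 0.3438966519237832
legs [ 0.53067871 -0.0565266   0.121     ] [ 0.52080339 -0.1047844   0.121     ] [ 0.52574105 -0.0806555   0.121     ] -11.565156638851462 0.04925786465729045
pin [0.61496672 0.31851628 0.045     ] [0.59955715 0.17956348 0.045     ] [0.61065851 0.25310949 0.045     ] -6.328119549449582 0.1398046352363329
grip [0.61143961 0.28671126 0.045     ] [0.61146114 0.28690543 0.045     ]
wheel 3.3278980540779646 4.808991801340095
stand [0.42825283 0.18145757 0.02      ] 4.123976000820691 -1.3152840046029715
[0.42778774 0.18488532 0.137     ]
```

Request:
carry_out(
  moves="464 -592 0 0 0 -20 85; 464 -592 0 0 0 -20 85; 464 -592 0 0 0 -20 85; 464 -592 0 0 0 -20 85; 464 -592 0 0 0 -20 85; 464 -592 0 0 0 -20 85; 464 -592 0 0 0 -20 85; 464 -592 0 0 0 -20 85; 464 -592 0 0 0 -20 85; 464 -592 0 0 0 -20 85",
)

```text
time: 1.25
ee_pos: [0.3418, -0.0516, 0.2486]
tcp_rot: [179.9, -0.0, 38.0]
wrist_force: [1.9, -1.5, 0.3]
opening: 0.0849
grasp_force: 0.0
```

```bash
python3 -c "
from workcell import bot
o=bot.get_obs();print(o['time'],o['q'],o['ee_pos'],o['tcp_rot'])"
```

```text
1.25 [-8.58923214e+00 -2.27472145e+01 -1.41287404e+01  9.85429707e+01
 -3.21464762e-03  1.33448174e+02] [ 0.34175817 -0.05163558  0.24856158] [ 1.79942974e+02 -4.95897485e-02  3.79626165e+01]
```

Request:
carry_out(
  moves="213 -132 0 0 0 -145 85; 213 -132 0 0 0 -145 85; 213 -132 0 0 0 -145 85; 213 -132 0 0 0 -145 85; 213 -132 0 0 0 -145 85; 213 -132 0 0 0 -145 85; 213 -132 0 0 0 -145 85; 213 -132 0 0 0 -145 85; 213 -132 0 0 0 -145 85; 213 -132 0 0 0 -145 85; 213 -132 0 0 0 -145 85; 213 -132 0 0 0 -145 85; 213 -132 0 0 0 -145 85; 213 -132 0 0 0 -145 85; 213 -132 0 0 0 -145 85; 213 -132 0 0 0 -145 85; 213 -132 0 0 0 -145 85; 213 -132 0 0 0 -145 85; 213 -132 0 0 0 -145 85",
)

```text
time: 3.15
ee_pos: [0.4283, 0.1815, 0.2483]
tcp_rot: [180.0, -0.0, -177.2]
wrist_force: [-0.5, 0.5, -0.4]
opening: 0.0852
grasp_force: 0.0
```

```bash
python3 - <<'E'
from h import *
c=look("wrist","pics/w1.png"); o=c["o"];print(o['q'],o['ee_pos'],o['tcp_rot'])
print(px(c,[.428,.183,.137]))
E
```

```text
[ 2.29637789e+01 -6.58251371e+00 -1.35400774e+00  9.52307710e+01
  9.65170475e-04  2.02087548e+01] [0.42831131 0.1814928  0.24825764] [ 1.79999877e+02 -2.45900758e-03 -1.77244976e+02]
[280.99329605 213.74810094]
```

View pics/w1.png

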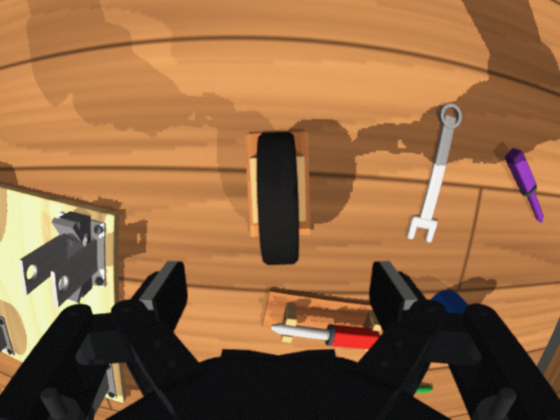

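The wrist view shows the loose wheel's tyre at columns 259-299, rows 131-265. Behind it is the red pin, from its tip at (275,328) to its handle at (375,337), and the empty fork is at (65,250).

```bash
python3 - <<'E'
from h import *
from scipy.optimize import minimize
c=look("wrist"); im=c["img"]
m=(im.max(2)<62).astype(np.uint8); m[:,:235]=0; m[:,325:]=0; m[:110]=0; m[285:]=0
n,l,s,_=cv2.connectedComponentsWithStats(m); k=1+s[1:,4].argmax(); m=(l==k).astype(np.uint8); print(s[k])
m=cv2.morphologyEx(m,cv2.MORPH_OPEN,np.ones((5,5)))
t=np.linspace(0,2*np.pi,60)
def sil(p):
    x,y,w=p; w=np.radians(w); P=[]
    for yy,rr in((-.016,.058),(.016,.058),(-.012,.0625),(.012,.0625)):
        for a in t:
            lx=rr*np.cos(a); P.append(px(c,[x+lx*np.cos(w)-yy*np.sin(w),y+lx*np.sin(w)+yy*np.cos(w),.0745+rr*np.sin(a)]))
    z=np.zeros_like(m); h=cv2.convexHull(np.float32(P)); cv2.fillPoly(z,[np.int32(h*16)],1,shift=4); return z
def cost(p): return int((sil(p)!=m).sum())
r=minimize(cost,[.428,.183,2],method="Nelder-Mead",options=dict(initial_simplex=[[.428,.183,2],[.436,.183,2],[.428,.188,2],[.428,.183,7]]))
print(r.x,r.fun,m.sum())
E
```

```text
[ 257  132   42  132 4954]
[0.43119008 0.18061995 4.42524962] 417.0 4954
```

Request:
carry_out(
  moves="-3 -1 80 0 0 -1.3 85; -3 -1 110 0 0 -1.3 70; -3 -1 131 0 0 -1.3 60; -3 -1 131 0 0 -1.3 50; -3 -1 131 0 0 -1.3 20; -3 -1 131 0 0 -1.3 20; -3 -1 131 0 0 -1.3 20; -3 -1 131 0 0 -1.3 20; -3 -1 131 0 0 -1.3 20; -3 -1 131 0 0 -1.3 20",
  force=60,
)

```text
time: 4.25
ee_pos: [0.4322, 0.181, 0.1191]
tcp_rot: [179.9, 0.2, -175.7]
wrist_force: [-0.4, -0.3, 7.0]
opening: 0.0313
grasp_force: 62.4
```

Request:
carry_out(
  moves="0 0 -50 0 0 0 20; 0 0 -100 0 0 0 20; -40 -40 -150 0 0 5 20; -70 -80 -181 0 0 10 20; -100 -120 -181 0 0 12.7 20; -120 -160 -181 0 0 12.7 20; -135 -200 -181 0 0 12.7 20; -148 -240 -181 0 0 12.7 20; -148 -278 -181 0 0 12.7 20; -148 -278 -181 0 0 12.7 20; -148 -278 -181 0 0 12.7 20; -148 -278 -181 0 0 12.7 20; -148 -278 -181 0 0 12.7 20",
)

```text
time: 5.55
ee_pos: [0.5996, -0.0844, 0.2986]
tcp_rot: [180.0, 0.0, 171.7]
wrist_force: [-0.0, 0.5, -3.7]
opening: 0.0312
grasp_force: 62.0
```

```bash
python3 - <<'E'
from h import *
c=look("wrist","pics/w2.png"); o=c["o"];print(o['q'],o['ee_pos'],o['tcp_rot'],o['wrist_force'])
for z in(.018,.105,.121): print(px(c,[.524,-.082,z]))
E
```

```text
[-8.01693217e+00  1.45834212e+01  2.67157414e+01  1.02115187e+02
  8.31118954e-03  3.20407833e-01] [ 0.59961293 -0.08441155  0.29859521] [1.79991593e+02 1.70864652e-02 1.71662660e+02] [-0.03523017  0.49883565 -3.69488467]
[271.63639783 116.46551446]
[269.87631835 115.17998969]
[269.44245424 114.86351688]
```

View pics/w2.png

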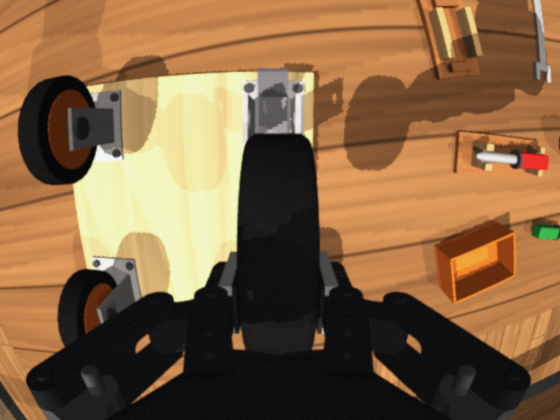

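The wrist view shows the held wheel, and the empty fork's foot behind it at columns 245-303, rows 70-135. I'll enlarge the fork.

```bash
python3 - <<'E'
from h import *
c=look("wrist"); crop(c,225,55,110,85,7,"pics/w2c.png")
E
```

```text
(no output)
```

View pics/w2c.png

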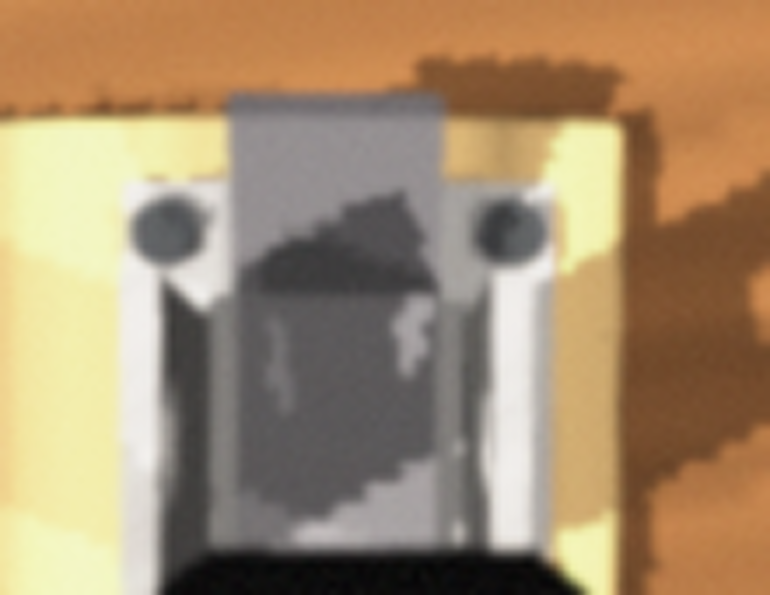

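```bash
python3 - <<'E'
from h import *
c=look("wrist")
g=lambda u,v,z: at(c,225+u/7,55+v/7,z)
A=np.radians(-8.4);ex=np.array([np.cos(A),np.sin(A),0]);ey=np.array([-np.sin(A),np.cos(A),0])
D=lambda p:(p@ex,p@ey)
for z in(.018,.022): 
    l,r=g(120,400,z),g(552,400,z);n=g(336,185,z); print(z,np.linalg.norm(l-r),"mid",(l+r)/2,"near",n,"centre x' ",D(n)[0]+.0475,"y'",D((l+r)/2)[1])
for v in(350,500):
    p=[g(u,v,.121) for u in(210,238,435,460)]; print([D(q)[1] for q in p])
b=g(336,118,.018); print("board edge x'",D(b)[0], "right edge y'",D(g(622,300,.018))[1])
l,r=g(120,500,.022),g(122,200,.022); print("yaw",np.degrees(np.arctan2(*(l-r)[[1,0]])))
l,r=g(622,500,.018),g(620,150,.018); print("yaw",np.degrees(np.arctan2(*(l-r)[[1,0]])))
for p in([.524,-.082,0],):print(D(np.array(p)))
E
```

```text
0.018 0.07610923408657955 mid [ 0.51860536 -0.0796303   0.018     ] near [ 0.48080277 -0.07400068  0.018     ] centre x'  0.5339551245431149 y' -0.003016607637922862
0.022 0.07535921598245574 mid [ 0.51872765 -0.07958519  0.022     ] near [ 0.48129759 -0.07401104  0.022     ] centre x'  0.5344461504255597 y' -0.0029541161362459764
[np.float64(-0.017888903312304107), np.float64(-0.014209648071096462), np.float64(0.011592879910217326), np.float64(0.014868077904722695)]
[np.float64(-0.017985726121236764), np.float64(-0.01428656293289446), np.float64(0.011655604528194396), np.float64(0.014948532387903246)]
board edge x' 0.4742795134773503 right edge y' 0.04730673869828572
yaw -9.098510142670722
yaw -7.70336068345332
(np.float64(0.5303575108147236), np.float64(-0.004572824336261356))
```

```bash
python3 - <<'E'
from h import *
c=look("wrist"); t=look("top")
A=np.radians(-8.4);ex=np.array([np.cos(A),np.sin(A),0]);ey=np.array([-np.sin(A),np.cos(A),0])
W=lambda x,y,z: ex*x+ey*y+[0,0,z]
print("origin",W(.534,-.003,0))
f=lambda p:(px(c,p)-[225,55])*7
for y in(-.027,-.022,.022,.027): print(y,f(W(.534-.023,-.003+y,.121)).round(),f(W(.534,-.003+y,.121)).round(), ((px(t,W(.534-.023,-.003+y,.121))-[225,115])*2.8).round(),((px(t,W(.534+.023,-.003+y,.121))-[225,115])*2.8).round())
E
```

```text
origin [ 0.52783318 -0.08097615  0.        ]
-0.027 [118. 276.] [120. 448.] [492. 360.] [498. 310.]
-0.022 [156. 276.] [157. 447.] [487. 359.] [492. 309.]
0.022 [492. 274.] [492. 446.] [439. 351.] [445. 301.]
0.027 [531. 275.] [530. 447.] [434. 350.] [439. 300.]
```

Request:
carry_out(
  moves="35 -3 0 0 0 0 20; 71 -6 0 0 0 0 20; 71 -6 0 0 0 0 20; 71 -6 30 0 0 0 20; 71 -6 60 0 0 0 20; 71 -6 80 0 0 0 20; 71 -6 100 0 0 0 20; 71 -6 115 0 0 0 20; 71 -6 130 0 0 0 20; 71 -6 140 0 0 0 20; 71 -6 140 0 0 0 20",
)

```text
time: 6.9
ee_pos: [0.5281, -0.0809, 0.1569]
tcp_rot: [180.0, -0.1, 171.6]
wrist_force: [0.6, -0.0, -3.2]
opening: 0.0314
grasp_force: 62.0
```

Request:
carry_out(
  moves="0 0 3 0 0 0 20; 0 0 5 0 0 0 20; 0 0 7 0 0 0 20; 0 0 7 0 0 0 20",
)

```text
time: 7.3
ee_pos: [0.5286, -0.0811, 0.1513]
tcp_rot: [-180.0, 0.0, 171.6]
wrist_force: [0.3, 1.3, -3.9]
opening: 0.0311
grasp_force: 62.0
```

Request:
carry_out(
  moves="0 0 1 0 0 0 20; 0 0 2 0 0 0 20; 0 0 3 0 0 0 20; 0 0 3 0 0 0 20; 0 0 3 0 0 0 20",
)

```text
time: 7.8
ee_pos: [0.5287, -0.0811, 0.1509]
tcp_rot: [-180.0, 0.1, 171.6]
wrist_force: [-7.8, 2.0, 12.5]
opening: 0.0317
grasp_force: 64.6
```

Request:
carry_out(
  moves="0 0 3 0 0 0 45; 0 0 3 0 0 0 60; 0 0 3 0 0 0 60; 0 0 -20 0 0 0 60; 0 0 -60 0 0 0 60; 0 0 -105 0 0 0 80; 0 0 -120 0 0 0 80; 0 0 -120 0 0 0 80; 0 0 -120 0 0 0 80",
)

```text
time: 8.7
ee_pos: [0.5287, -0.0811, 0.2676]
tcp_rot: [180.0, -0.0, 171.6]
wrist_force: [-0.9, -1.0, -0.9]
opening: 0.0802
grasp_force: 0.0
```

```bash
python3 - <<'E'
from h import *
c=look("wrist","pics/w3.png"); o=c["o"];print(o['q'],o['ee_pos'],o['tcp_rot'],o['wrist_force'])
print(px(c,[.5275,-.0805,.1675]),px(c,[.611,.287,.045]))
E
```

```text
[-8.71806843e+00  3.38418840e+00  1.05541120e+01  9.71866025e+01
  4.30822321e-04 -2.97645140e-01] [ 0.52873625 -0.08107663  0.26763783] [ 1.79999483e+02 -1.66763648e-02  1.71579577e+02] [-0.85600376 -0.96529599 -0.94456688]
[279.55474879 216.45842511] [540.44616539 209.87484085]
```

View pics/w3.png

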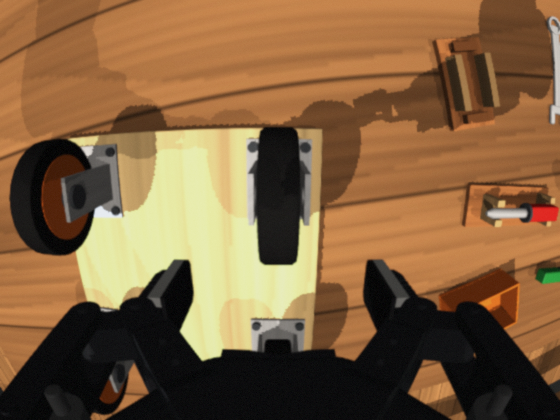

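The wrist view shows the wheel upright between the fork legs: tyre centred at column 278, legs at about 250 and 308. Next is the pin.

Request:
carry_out(
  moves="-27 376 50 0 0 88 80; -27 376 50 0 0 88 80; -27 376 50 0 0 88 80; -27 376 50 0 0 88 80; -27 376 50 0 0 88 80; -27 376 50 0 0 88 80; -27 376 50 0 0 88 80; -27 376 50 0 0 88 80; -27 376 50 0 0 88 80; -27 376 50 0 0 88 80; -27 376 50 0 0 88 80; -27 376 50 0 0 88 80; -27 376 50 0 0 88 80; -27 376 50 0 0 88 80",
)

```text
time: 10.15
ee_pos: [0.6102, 0.2867, 0.2177]
tcp_rot: [-180.0, 0.0, 83.7]
wrist_force: [-0.3, 0.3, -0.0]
opening: 0.0801
grasp_force: 0.0
```

```bash
python3 - <<'E'
from h import *
c=look("wrist","pics/w4.png"); o=c["o"];print(o['time'],o['q'],o['ee_pos'],o['tcp_rot'],o['wrist_force'])
print(px(c,[.6115,.2868,.056]))
E
```

```text
10.15 [2.51669555e+01 2.25397711e+01 2.76298571e+01 9.51399961e+01
 1.85051471e-04 1.21479956e+02] [0.61022369 0.28672068 0.21769685] [-1.79957339e+02  2.59052379e-02  8.36870087e+01] [-0.28024473  0.26167551 -0.02818226]
[279.31361551 197.17217652]
```

View pics/w4.png

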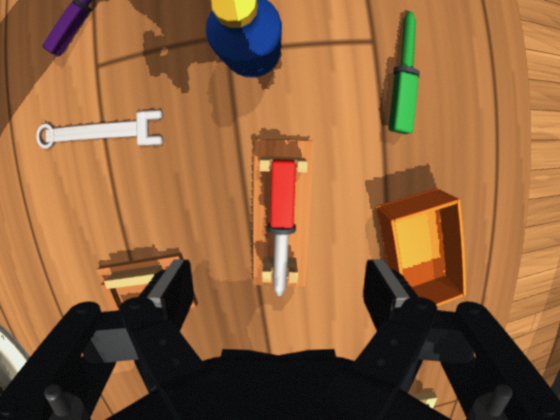

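The wrist view shows the red pin on its rest: handle end at (284,160), collar at (283,230), tip at (280,294). It is the only red one; the green pin is at (404,100) and the purple at (65,30).

```bash
python3 - <<'E'
from h import *
c=look("wrist"); im=c["img"].astype(int)
m=((im[...,0]>120)&(im[...,1]<60)&(im[...,2]<60)).astype(np.uint8); m=cv2.morphologyEx(m,cv2.MORPH_OPEN,np.ones((3,3)))
n,l,s,ce=cv2.connectedComponentsWithStats(m); k=1+s[1:,4].argmax(); print(s[k],ce[k])
v,u=np.nonzero(l==k)
for r in(165,195,220): uu=u[v==r]; print(r,uu.min(),uu.max(), at(c,(uu.min()+uu.max())/2,r,.056), np.linalg.norm(at(c,uu.min(),r,.056)-at(c,uu.max()+1,r,.056)))
h=at(c,284,s[k][1],.056);t=at(c,280,294,.045);d=h-t;print("tip",t,"end",h,np.linalg.norm(d[:2]),np.degrees(np.arctan2(d[1],d[0]))-90)
print("grip from end",h-d/np.linalg.norm(d)*.032,"from tip",t+d/np.linalg.norm(d)*.108)
E
```

```text
[270 161  24  67 349] [274.91690544 186.59312321]
165 272 280 [0.61191061 0.31637483 0.056     ] 0.007994796134840028
195 271 274 [0.60569066 0.28949647 0.056     ] 0.003625041226506695
220 270 272 [0.60157881 0.26607962 0.056     ] 0.0027775206648205054
tip [0.60068653 0.18041632 0.045     ] end [0.61935988 0.3191636  0.056     ] 0.13999822554382868 -7.665116428664803
grip from end [0.61510475 0.28754698 0.05349341] from tip [0.61504761 0.28712242 0.05345975]
```

Request:
carry_out(
  moves="5 4 50 0 0 0.5 50; 5 4 95 0 0 0.5 50; 5 4 135 0 0 0.5 50; 5 4 160 0 0 0.5 50; 5 4 173 0 0 0.5 50; 5 4 173 0 0 0.5 50; 5 4 173 0 0 0.5 15; 5 4 173 0 0 0.5 10; 5 4 173 0 0 0.5 10; 5 4 173 0 0 0.5 10; 5 4 173 0 0 0.5 10",
  force=60,
)

```text
time: 11.35
ee_pos: [0.6161, 0.2919, 0.0477]
tcp_rot: [179.8, -0.1, 83.1]
wrist_force: [0.0, -0.2, 6.1]
opening: 0.021
grasp_force: 59.4
```

Request:
carry_out(
  moves="0 0 -25 0 0 0 10; 0 0 -70 0 0 0 10; 0 0 -115 0 0 0 10; -40 -8 -140 0 0 1.5 10; -80 -16 -140 0 0 1.5 10; -120 -25 -140 0 0 1.5 10; -160 -32 -140 0 0 1.5 10; -190 -39 -120 0 0 1.5 10; -206 -39 -90 0 0 1.5 10; -216 -39 -63 0 0 1.5 10; -216 -39 -63 0 0 1.5 10; -216 -39 -63 0 0 1.5 10; -216 -39 -63 0 0 1.5 10",
)

```text
time: 12.65
ee_pos: [0.5512, 0.0825, 0.1104]
tcp_rot: [179.9, -0.1, 81.6]
wrist_force: [0.1, 0.6, -1.7]
opening: 0.0212
grasp_force: 58.8
```

```bash
python3 - <<'E'
from h import *
t=look("top");o=t["o"];s=look("scene");w=look("wrist","pics/w5.png");print(o['time'],o['ee_pos'],o['tcp_rot'],o['wrist_force'],o['opening'],o['grasp_force'])
crop(t,320,180,100,100,4,"pics/a.png");crop(s,100,220,100,100,4,"pics/b.png")
cv2.imwrite("pics/ab.png",np.hstack([cv2.imread("pics/a.png"),cv2.imread("pics/b.png")]))
ey=np.array([.146,.989,0]);O=np.array([.5278,-.0808,.105])
T=o['ee_pos']-[0,0,.0027]; a=np.radians(o['tcp_rot'][2]); d=np.array([np.cos(a),np.sin(a),0]); tip=T-d*.1126
for n,p in dict(axle=O,near=O+.027*ey,tip=tip,should=T-d*.0406,legtop=O+.0245*ey+[0,0,.016]).items(): print(n,p.round(4),((px(t,p)-[320,180])*4).round(),((px(s,p)-[100,220])*4+[400,0]).round())
E
```

```text
12.65 [0.55115035 0.08250849 0.11036732] [ 1.79854555e+02 -5.36566023e-02  8.16170021e+01] [ 0.09620745  0.59516331 -1.67925558] 0.02119006047513148 58.80180895328522
axle [ 0.5278 -0.0808  0.105 ] [278. 214.] [544. 257.]
near [ 0.5317 -0.0541  0.105 ] [236. 207.] [599. 235.]
tip [ 0.5347 -0.0289  0.1077] [199. 201.] [649. 210.]
should [0.5452 0.0423 0.1077] [ 88. 183.] [790. 153.]
legtop [ 0.5314 -0.0566  0.121 ] [247. 205.] [587. 218.]
```

View pics/ab.png

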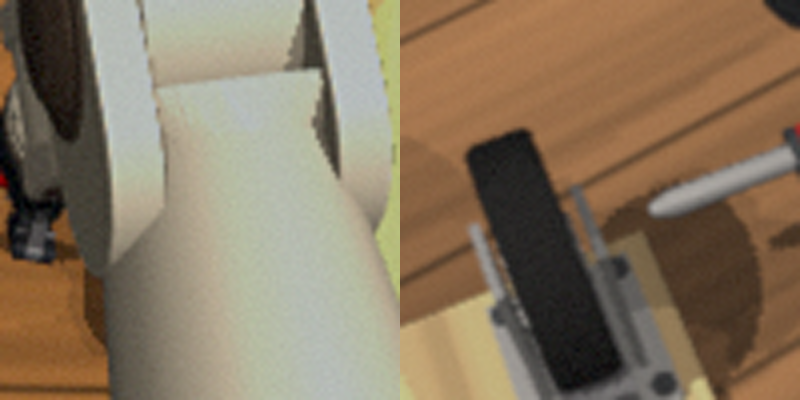

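The scene crop shows the pin tip at (652,210) against a predicted (649,210). It points at the outer leg, whose top is at about (590,220), close to the prediction. I'll lower 2.7 mm and start inserting.

Request:
carry_out(
  moves="0 1 2.7 0 0 0 10; 0 1 2.7 0 0 0 10; -10 1 2.7 0 0 0 10; -18 1 2.7 0 0 0 10; -24 1 2.7 0 0 0 10; -29 1 2.7 0 0 0 10; -34 1 2.7 0 0 0 10; -39 1 2.7 0 0 0 10; -39 1 2.7 0 0 0 10",
)

```text
time: 13.7
ee_pos: [0.5455, 0.0424, 0.1057]
tcp_rot: [180.0, 0.0, 81.5]
wrist_force: [1.6, -0.8, -0.3]
opening: 0.0209
grasp_force: 58.9
```

Request:
carry_out(
  moves="0 0 -2 0 0 0 10; -5 0 -2 0 0 0 10; -10 0 -2 0 0 0 10; -15 0 -2 0 0 0 10; -20 0 -2 0 0 0 10; -25 0 -2 0 0 0 10; -25 0 -2 0 0 0 10",
)

```text
time: 14.4
ee_pos: [0.5417, 0.0176, 0.1076]
tcp_rot: [-180.0, 0.0, 81.5]
wrist_force: [-0.4, -0.5, -1.9]
opening: 0.0209
grasp_force: 58.9
```

Request:
carry_out(
  moves="-5 0 0 0 0 0 10; -10 0 0 0 0 0 10; -14 0 0 0 0 0 10; -18 0 0 0 0 0 10; -22 0 0 0 0 0 10; -25 0 0 0 0 0 10; -25 0 0 0 0 0 10",
)

```text
time: 15.1
ee_pos: [0.5381, -0.0069, 0.1076]
tcp_rot: [-180.0, 0.0, 81.6]
wrist_force: [0.9, -0.3, -1.1]
opening: 0.0207
grasp_force: 58.9
```

Request:
carry_out(
  moves="-2 0 0 0 0 0 10; -4 0 0 0 0 0 10; -6 0 0 0 0 0 10; -7 0 0 0 0 0 10; -8 0 0 0 0 0 10; -8 0 0 0 0 0 10; -8 0 0 0 0 0 10",
)

```text
time: 15.8
ee_pos: [0.537, -0.0141, 0.1076]
tcp_rot: [-180.0, -0.0, 81.6]
wrist_force: [0.9, 3.8, -1.3]
opening: 0.0209
grasp_force: 58.9
```

Request:
carry_out(
  moves="-1 0 0 0 0 0 10; -2 0 0 0 0 0 10; -3 0 0 0 0 0 10; -3 0 0 0 0 0 10; -3 0 0 0 0 0 10",
)

```text
time: 16.3
ee_pos: [0.5369, -0.0142, 0.1078]
tcp_rot: [-180.0, -0.4, 81.7]
wrist_force: [1.6, 19.5, -0.6]
opening: 0.0208
grasp_force: 58.9
```

Request:
carry_out(
  moves="1 0 1 0 0 0 10; 1 0 2 0 0 0 10; 0 0 2 0 0 0 10; 0 0 2 0 0 0 10; 0 0 2 0 0 0 10",
)

```text
time: 16.8
ee_pos: [0.5372, -0.0143, 0.1065]
tcp_rot: [179.9, -0.4, 81.7]
wrist_force: [1.2, 20.5, 3.6]
opening: 0.0215
grasp_force: 59.3
```

Request:
carry_out(
  moves="1.5 0 0 0 0 0 10; 1.5 0 0 0 0 0 26; 1.5 0 0 0 0 0 32; 1.5 0 0 0 0 0 45; 1.5 0 0 0 0 0 50; 1.5 0 0 0 0 0 50; 3 0 -25 0 0 0 50; 6 0 -60 0 0 0 50; 20 0 -110 0 0 0 50; 60 0 -140 0 0 0 50; 100 0 -140 0 0 0 50; 120 0 -140 0 0 0 50; 120 0 -140 0 0 0 50",
)

```text
time: 18.1
ee_pos: [0.5543, 0.1035, 0.2454]
tcp_rot: [-180.0, -0.0, 81.7]
wrist_force: [0.2, -1.4, -0.3]
opening: 0.0501
grasp_force: 0.0
```

```bash
python3 - <<'E'
from h import *
s=look("scene");w=look("wrist");o=w["o"];print(o['time'],o['ee_pos'],o['wrist_force'],o['opening'])
near=np.array([.5317,-.0541,.105]);print(px(s,near),px(w,near),px(w,near+[.0053,.0356,0]))
crop(s,100,220,100,110,4,"pics/a.png");i=w["img"][:,:,::-1];i=cv2.resize(i[200:420,190:370],None,fx=2,fy=2)
cv2.imwrite("pics/fin.png",np.hstack([cv2.imread("pics/a.png"),i]))
E
```

```text
18.15 [0.55405971 0.1021929  0.24528383] [ 0.0425081  -0.87709687 -0.40990104] 0.049707244828106685
[149.77371178 278.71179321] [278.34030685 350.75897906] [278.45626902 323.47603761]
```

View pics/fin.png

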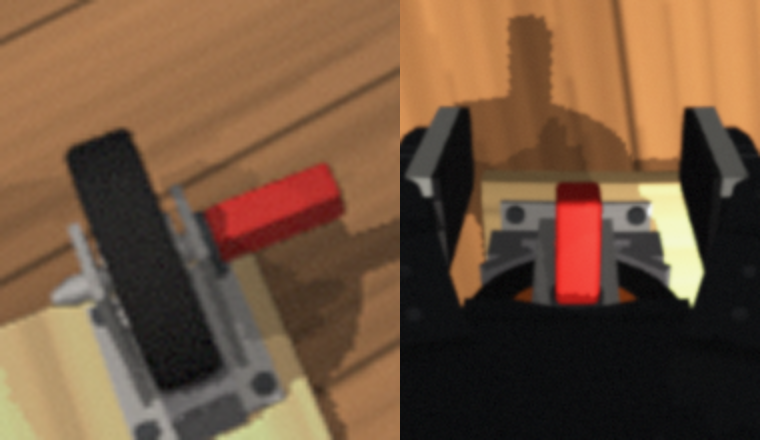

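The final picture shows the collar against the outer leg at about (205,235) in the left half. The tip has emerged past the inner leg at (70,290), the wheel is upright, and the gripper is clear.

```bash
python3 -c "
from workcell import bot
print(bot.job_done())"
```

```text
the job is handed in; nothing more can be done
None
```

The wheel is seated in the fork, the red pin is through leg, wheel and leg with its collar against the outer leg, the gripper is clear, and I handed the job in at about 18 s; no verdict came back.

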